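Bolt the transit case shut

TASK

Lock the grey transit case: lift the handle of the barrel bolt on its top out of the notch it lies in, slide the bolt across through the staple on the flap, and let the handle down until it lies fully home in the far notch, then let go. The far notch sits on a hand-set strip, so feel for it gently: never force the handle against the notched strips. Leave the small things on and round the case where they are.

Things in the scene. Friction and masses are not known exactly. Their poses are not given: they have to be found in the camera images.
- case: Closed grey case 160 (x) x 260 (y) x 85 mm high, fixed; place and yaw vary. Origin: centre of underside; -x faces the robot, +y its left, z up. Top: fixed board (y < 44 mm) and shut flap. On the top a steel bolt, a 10 mm rod along y, axis at x = 45, z = 101 mm, slides to +y into the staple. Two straps (21 mm wide, 26 high, 12 long) span the rod at y = -72 and +24 mm.
- staple (a point): Middle of the staple on the flap (steel bridge 21 mm wide, 26 mm high, 12 mm long), on the bolt axis, at case x = 45, y = 64, z = 101 mm. The bolt's end passes through it when slid across.
- gate: Near notched strip, fixed on the case's top in front of the bolt, holds the handle. Origin: on the top under the bolt axis, at the middle of the near notch (case x 45, y -50, z 85 mm); axes as the case's. Upright plate x = -20 to -16, y = -16 to 26 mm, 25.5 mm high; notch 12 mm wide at y = 0. The handle must not press on the strips (near or far) with over 25 N.
- strip_zone (a point): Middle of the stretch in which the far notch may lie (gate y = 45 mm, 29.5 mm over the case's top). The far strip, 4 mm thick at gate x = -25 to -21 mm, is rigid but set anew by hand and not measured: its notch, 11 mm wide, open upward, has its middle anywhere from gate y = 36 to 54 mm. Ridges before (21 mm) and after it (20 mm) are 29.5 mm high.
- bolt_handle: Bolt handle: square steel arm, 8 x 8 mm, standing out from the bolt to the case's -x, with a ball knob of 16 mm. Origin: ball centre, 55 mm from the bolt axis; axes as the case's when down. Down in a notch, the ball is 51 mm before the axis, 37 mm over the case's top. The ball can be pinched from above across y and pivots in the fingers. 50 g. A push down on it bears on a strip about twice as hard.
- bolt_slide (a joint): Slide of the bolt in m along the case's +y: 0 = handle at the middle of the near notch (starts within 1.5 mm of it); end stop at 0.060. About 1.5 N of friction. Ball centre at case y = -0.050 + this.
- bolt_turn (a joint): Handle angle about the bolt in rad: 0 = fully down (stop), growing as it is lifted, stop at 1.10. Arm angle above level = 0.384 + this. Resting on a ridge instead of in a notch it reads about 0.32; lift it over 0.40 to slide clear of the strips. It falls of its own weight when let go.
- loupe: Black eyepiece loupe, 40 mm across, 28 mm high, standing on the flap; origin centre of underside. Bystander.
- eraser: Eraser 24x53x13 mm lying on the case's top near its front right; origin centre of underside. Bystander.
- clip: Black bulldog clip 26x32x48 mm on the table left of the case; origin centre of underside. Bystander.
- label_pad: Pad of labels 50x76x14 mm on the table left of the case; origin centre of underside. Bystander.
- thread: Bobbin of linen thread, 33 mm across, 42 mm high, on the table right of the case; origin centre of underside. Bystander.
- tape_roll: Roll of cotton tape lying flat, 57 mm across, 13 mm high, on the table right of the case; origin centre of underside. Bystander.

How it is judged:
By the outcome, as a careful person would: the job done as asked, in the order asked, and still so for the second after the job is handed in, with the robot touching nothing.
It also fails if it takes over 64 s, if anything falls off the work surface, if the arm or the gripper's body presses on something with over 40 N, if the wrist force passes 120 N, or if a joint passes its speed limit or range.

ROBOT

A 6-joint arm with a two-finger parallel gripper is mounted at the origin on the work surface; the furniture and walls round the work are solid. World frame = base frame: x ahead of the robot, y to its left, z up, the work surface at z = 0. Lengths are in mm, angles in rad, forces in N, time in s.
With the tool pointing down it reaches from about 300 to 775 mm from the base axis. Payload 14.6 kg.
Tool frame: the origin (TCP) lies between the finger pads; the fingertips stand manip.finger_overhang ahead of it and the grasp point (between the pads) lies 2 mm behind it (manip.finger_overhang is the distance from the TCP to the fingertips, in mm); z points along the fingers, y is the direction in which the jaws open and shut (so a half turn about z gives the same grasp; the last joint's range is limited). The gripper opens to 94 mm and grips with 3 to 60 N. Pads are 16 mm wide; open, the fingers measure 119 mm over their backs; the gripper's body (75 mm by 177 mm) begins 78 mm behind the grasp point.
Start: joints at [1.272, 0.3, 1.521, -0, 1.321, -0.067], TCP at [126.349, 535.28, 222.446] pointing down, gripper open.
Joint ranges: [-3.03, 3.03], [-0.79, 2.21], [0.23, 2.52], [-1.04, 4.18], [0, 3.07], [-2.55, 2.55]. Speed limits (rad/s): [2.22, 2.22, 2.57, 3.14, 3.14, 3.14].

INTERFACE

Orientations are given as [roll, pitch, yaw] about the fixed x, y, z axes, in that order (R = Rz(yaw) Ry(pitch) Rx(roll)).
In Python, from cell import manip gives the robot as it stands.
- The arm moves only by the tool drive_tool, never from a script. Its argument "steps" is a list of rows, each an object with "delta_pos": the shift along the world's x, y, z in mm, a list of three; "yaw": the turn about the world's z in rad; "hand": the finger opening in mm, from 0 to 94. A call has 1 to 5 rows; each row shifts and turns the commanded pose from where the row before left it; what a row does not reach is not made up. A row lasts 1/12 s, in which the tool goes at most 41.7 mm and 7.16 degrees, less where a joint would pass 70% of its speed; a pose out of reach is approached as far as the arm can. A call is refused whole if a number of a shift passes 41.7 or a number of a turn 0.125, either way. A call with a gripper value outside its range is refused whole. The fingers move at their own pace and stop on an object; "squeeze" is the grip in N (left out, the last holds). Time passes only in rows, so rows that do not move let the fingers close. It gives the time, the measured TCP pose, the force and the opening at its end, in the units of the state.
- manip.read_state(): the state, without advancing time (a new reading comes with each control period).
- manip.camera(name): name is "scene" or "top" or "wrist"; returns a dict with "frame" (480x640x3 uint8, red, green, blue), "range_z" (480x640 float32, mm along the optical axis (not along the pixel's ray), 0 where there is no reading), "intrinsics" (3x3 intrinsics, pixels), "dist_coeffs" ([k1, k2, p1, p2, k3] as OpenCV has them; the pictures are not rectified), "position" and "attitude" of the camera in the world. Camera axes: x right, y down, z forward; pixel columns grow to the right and rows downward; lengths in mm; the calibration is good to about 2 mm. A picture is of the moment at which its call begins.
- manip.sign_off(): hands the job in, once; it reports no verdict.
The state is a dict: "clock": time; "joints": joint angles; "qd": joint speeds; "effort": joint torques, N m; "eef_pos": TCP position; "eef_rot": TCP orientation; "wrist_force": force on the tool from outside, world axes, zero at the start; "moment": the same for the moment, N m; "finger_gap": finger opening in mm.
Only numpy, scipy, OpenCV 4.12 (cv2) and the standard library are available. Lean on these libraries where they do the work, as an engineer would, in place of code of your own. Each camera call takes 0.05 s, during which the arm holds its last target.

## Working session

There is one attempt and no reset: what is moved stays moved. The work goes in short steps, Python scripts to look and compute and a tool call to move; the robot and the scene stay as the last step left them, time stands still between calls to the robot, and variables do not carry over. Pictures are saved under pics/ and viewed, and the job is handed in when it is done.

Besides the shell and the picture viewer there is one more tool, called by a JSON object that holds its "method" and its "body". drive_tool: Moves the arm, as the interface text tells. Its arguments: {"type":"object","properties":{"steps":{"type":"array"},"squeeze":{"type":"number"}},"required":["steps"]}

```bash
ls; mkdir -p pics; cat > h.py <<'E'
import numpy as np, cv2, pickle
from cell import manip
def grab(n,tag):
    c=manip.camera(n); pickle.dump(c,open(f'{tag}.pkl','wb')); cv2.imwrite(f'pics/{tag}.png',c['frame'][:,:,::-1]); return c
E
python3 - <<'E'
from h import *
for n in('scene','top','wrist'):
    c=grab(n,n+'0'); print(n,c['intrinsics'].tolist(),c['dist_coeffs'],c['position'],c['attitude'])
s=manip.read_state(); print(s, manip.finger_overhang)
E
```

```text
pics
scene [[491.61979577375934, 0.0, 322.40098788533777], [0.0, 491.61979577375934, 239.90046431734163], [0.0, 0.0, 1.0]] [0.03824657 0.         0.         0.         0.        ] [ -78.75107497 -473.60889862  506.57503081] [-2.07056944  0.01258588 -0.848655  ]
top [[506.868663152384, 0.0, 321.7655687459519], [0.0, 506.868663152384, 236.0410666072074], [0.0, 0.0, 1.0]] [0.01939033 0.         0.         0.         0.        ] [ 384.82344082   50.69980482 1089.5747806 ] [-3.01992799e+00  2.93045162e-03 -1.56982064e+00]
wrist [[352.2523851881212, 0.0, 320.3331723537386], [0.0, 352.2523851881212, 239.94197714720306], [0.0, 0.0, 1.0]] [-0.04574775  0.          0.          0.          0.        ] [ 59.69744871 550.58787066 384.4642781 ] [2.90444045e+00 1.36488742e-03 1.33987234e+00]
{'clock': 0.15, 'joints': array([ 1.27238994e+00,  3.00348358e-01,  1.52140003e+00, -2.54878996e-05,
        1.32070524e+00, -6.65894406e-02]), 'qd': array([ 8.70988960e-05, -1.77306305e-03, -1.37188913e-03, -4.55823512e-04,
       -1.00046108e-03, -7.81494909e-04]), 'effort': array([-1.07922331e-04, -5.31957614e+01, -3.52824032e+01,  7.07884342e-02,
        2.36417726e-02, -3.62853564e-05]), 'eef_pos': array([126.31298712, 535.12199994, 222.03024746]), 'eef_rot': array([-3.14073195e+00, -3.26543373e-05,  2.90978201e+00]), 'wrist_force': array([-0.0147266 ,  0.36652573,  0.15567058]), 'moment': array([-0.01837001,  0.07415057, -0.00409686]), 'finger_gap': 93.9364671874223} 17.0
```

View pics/scene0.png

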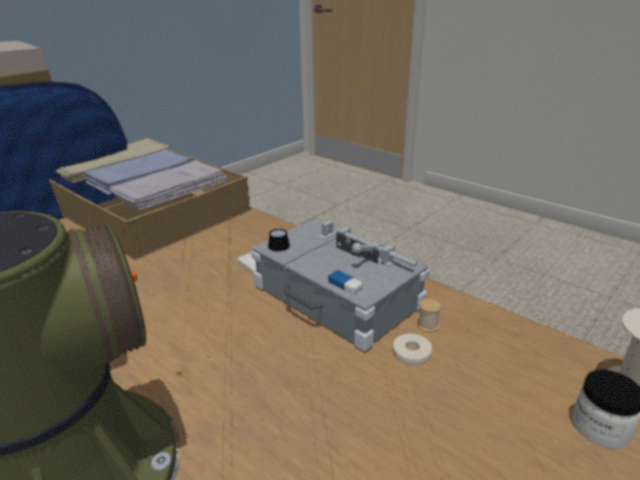

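View pics/top0.png

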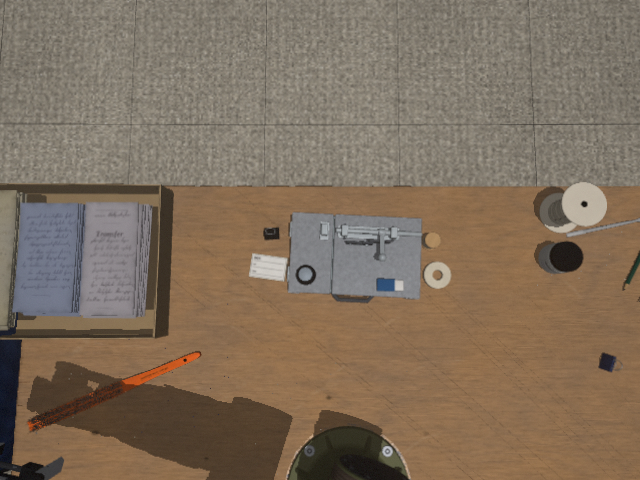

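```bash
cat >> h.py <<'E'
from scipy.spatial.transform import Rotation as Rn
def cam_R(c): return Rn.from_euler('xyz',c['attitude']).as_matrix()
def ray(c,uv):
    p=cv2.undistortPoints(np.float64(uv).reshape(-1,1,2),c['intrinsics'],c['dist_coeffs']).reshape(-1,2)
    return np.c_[p,np.ones(len(p))]@cam_R(c).T
def onplane(c,uv,z):
    d=ray(c,uv); return c['position']+d*((z-c['position'][2])/d[:,2])[:,None]
def proj(c,P):
    R=cam_R(c); P=np.float64(P).reshape(-1,3); 
    q=(P-c['position'])@R; return cv2.projectPoints(q,np.zeros(3),np.zeros(3),c['intrinsics'],c['dist_coeffs'])[0].reshape(-1,2)
def cloud(c):
    v,u=np.mgrid[:480,:640]; uv=np.c_[u.ravel(),v.ravel()]
    return (c['position']+ray(c,uv)*c['range_z'].reshape(-1,1)).reshape(480,640,3)
E
python3 - <<'E'
from h import *
c=pickle.load(open('top0.pkl','rb'))
im=c['frame'][200:310,240:460,::-1]; cv2.imwrite('pics/topz.png',cv2.resize(im,None,fx=3.6,fy=3.6,interpolation=cv2.INTER_CUBIC))
P=cloud(c); print(P[280,350],P[220,300],P[320,500])
m=(abs(P[:,:,2]-85)<5); m[:200]=0;m[310:]=0;m[:,:240]=0;m[:,460:]=0
m=m.astype(np.uint8); 
pts=P[m>0]; r=cv2.minAreaRect(np.float32(pts[:,:2])); print(len(pts),r,np.median(pts[:,2]))
k,l,s,ce=cv2.connectedComponentsWithStats(m); print(s)
m2=(P[:,:,2]>95); m2[:200]=0;m2[310:]=0;m2[:,:240]=0;m2[:,460:]=0
k,l,s,ce=cv2.connectedComponentsWithStats(m2.astype(np.uint8))
for i in range(1,k): q=P[l==i]; print(s[i],q.mean(0),q.min(0),q.max(0))
E
```

```text
[420.15081329  -1.98650716  86.8847102 ] [540.08273426  97.44609808  84.5760291 ] [ 339.55577889 -321.94201614    3.15109944]
8780 ((470.4339599609375, -10.343917846679688), (263.8310241699219, 160.0640411376953), 87.19999694824219) 84.83853823664714
[[     0      0    640    480 298420]
 [   287    213    135     86   8780]]
[311 200   1   1   1] [ 384.82344082   50.69980482 1089.5747806 ] [ 384.82344082   50.69980482 1089.5747806 ] [ 384.82344082   50.69980482 1089.5747806 ]
[269 203   1   1   1] [ 384.82344082   50.69980482 1089.5747806 ] [ 384.82344082   50.69980482 1089.5747806 ] [ 384.82344082   50.69980482 1089.5747806 ]
[333 202   1   1   1] [ 384.82344082   50.69980482 1089.5747806 ] [ 384.82344082   50.69980482 1089.5747806 ] [ 384.82344082   50.69980482 1089.5747806 ]
[324 204   1   1   1] [ 384.82344082   50.69980482 1089.5747806 ] [ 384.82344082   50.69980482 1089.5747806 ] [ 384.82344082   50.69980482 1089.5747806 ]
[343 204   1   1   1] [ 384.82344082   50.69980482 1089.5747806 ] [ 384.82344082   50.69980482 1089.5747806 ] [ 384.82344082   50.69980482 1089.5747806 ]
[2
[... 13598 characters left out ...]
84.82344082   50.69980482 1089.5747806 ] [ 384.82344082   50.69980482 1089.5747806 ]
[328 300   1   1   1] [ 384.82344082   50.69980482 1089.5747806 ] [ 384.82344082   50.69980482 1089.5747806 ] [ 384.82344082   50.69980482 1089.5747806 ]
[421 303   1   1   1] [ 384.82344082   50.69980482 1089.5747806 ] [ 384.82344082   50.69980482 1089.5747806 ] [ 384.82344082   50.69980482 1089.5747806 ]
[353 308   1   1   1] [ 384.82344082   50.69980482 1089.5747806 ] [ 384.82344082   50.69980482 1089.5747806 ] [ 384.82344082   50.69980482 1089.5747806 ]
[361 308   1   1   1] [ 384.82344082   50.69980482 1089.5747806 ] [ 384.82344082   50.69980482 1089.5747806 ] [ 384.82344082   50.69980482 1089.5747806 ]
```

View pics/topz.png

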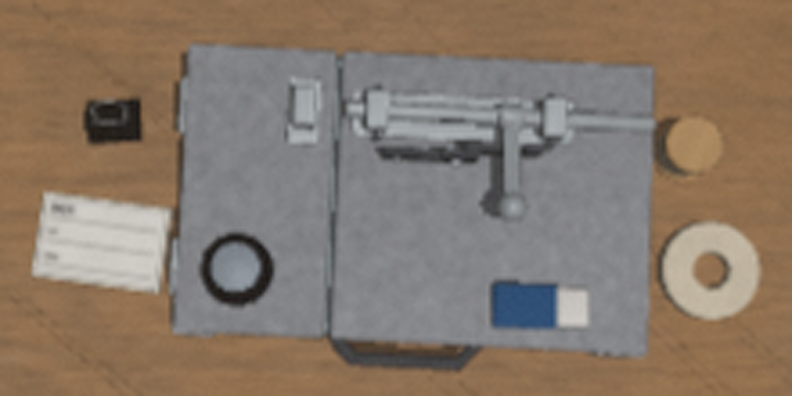

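```bash
cat >> h.py <<'E'
YAW=-0.0489; C0=np.array([470.4,-10.3,0])
def c2w(p): 
    c,s=np.cos(YAW),np.sin(YAW); p=np.float64(p).reshape(-1,3); return np.c_[c*p[:,0]-s*p[:,1],s*p[:,0]+c*p[:,1],p[:,2]]+C0
def w2c(p):
    c,s=np.cos(YAW),np.sin(YAW); p=np.float64(p).reshape(-1,3)-C0; return np.c_[c*p[:,0]+s*p[:,1],-s*p[:,0]+c*p[:,1],p[:,2]]
E
python3 - <<'E'
from h import *
c=pickle.load(open('top0.pkl','rb'))
z=lambda u,v:(240+(u+.5)/3.6-.5,200+(v+.5)/3.6-.5)
P=onplane(c,[z(511,206)],122);print('ball',P,w2c(P),'exp',c2w([-6,-50,122]))
for n,u,v,h in(('strap1',556,115,111),('strap2',377,106,111),('staple',307,100,111)):
    P=onplane(c,[z(u,v)],h); print(n,P,w2c(P))
# corners of top face
for u,v in((190,45),(655,67),(645,354),(174,333)): print(w2c(onplane(c,[z(u,v)],85)))
E
```

```text
ball [[463.08503544 -60.77852193 122.        ]] [[ -4.8388044  -50.77574081 122.        ]] exp [[461.9631465  -59.94694858 122.        ]]
strap1 [[513.2940523  -87.00321696 111.        ]] [[ 46.59207084 -74.51484516 111.        ]]
strap2 [[518.15139438   9.6824925  111.        ]] [[ 46.71755944  22.2927188  111.        ]]
staple [[521.40810881  47.55916136 111.        ]] [[ 48.11894987  60.28330102 111.        ]]
[[ 79.45779602 127.09106363  85.        ]]
[[  79.81562751 -132.05077917   85.        ]]
[[ -78.89558109 -130.68280479   85.        ]]
[[-80.40707759 126.74201303  85.        ]]
```

{"method": "drive_tool", "body": {"steps": [{"delta_pos": [18.7,-33,0],"yaw": 0.06,"hand": 50},{"delta_pos": [18.7,-33,0],"yaw": 0.06,"hand": 50},{"delta_pos": [18.7,-33,0],"yaw": 0.063,"hand": 50},{"delta_pos": [18.7,-33,0],"yaw": 0,"hand": 50},{"delta_pos": [18.7,-33,0],"yaw": 0,"hand": 50}]}}

```text
clock: 0.57
eef_pos: [220.2, 368.6, 222.2]
eef_rot: [-3.141, -0.0, 3.094]
wrist_force: [1.4, 0.5, 0.4]
finger_gap: 64.5
```

{"method": "drive_tool", "body": {"steps": [{"delta_pos": [18.7,-33,0],"yaw": 0,"hand": 50},{"delta_pos": [18.7,-33,0],"yaw": 0,"hand": 50},{"delta_pos": [18.7,-33,0],"yaw": 0,"hand": 50},{"delta_pos": [18.7,-33,0],"yaw": 0,"hand": 50},{"delta_pos": [18.7,-33,0],"yaw": 0,"hand": 50}]}}

```text
clock: 0.98
eef_pos: [313.7, 203.6, 222.5]
eef_rot: [3.141, 0.0, 3.093]
wrist_force: [0.9, 0.4, 1.3]
finger_gap: 50.1
```

{"method": "drive_tool", "body": {"steps": [{"delta_pos": [18.7,-33,0],"yaw": 0,"hand": 50},{"delta_pos": [18.7,-33,0],"yaw": 0,"hand": 50},{"delta_pos": [18.7,-33,0],"yaw": 0,"hand": 50},{"delta_pos": [18.7,-33,0],"yaw": 0,"hand": 50},{"delta_pos": [18.7,-33,0],"yaw": 0,"hand": 50}]}}

```text
clock: 1.4
eef_pos: [407.3, 38.3, 222.5]
eef_rot: [3.142, 0.0, 3.093]
wrist_force: [-0.2, 0.7, 0.0]
finger_gap: 50.0
```

{"method": "drive_tool", "body": {"steps": [{"delta_pos": [18.7,-33,0],"yaw": 0,"hand": 50},{"delta_pos": [18.7,-33,0],"yaw": 0,"hand": 50},{"delta_pos": [0,0,0],"yaw": 0,"hand": 50},{"delta_pos": [0,0,0],"yaw": 0,"hand": 50}]}}

```text
clock: 1.73
eef_pos: [444.4, -27.0, 221.9]
eef_rot: [3.141, -0.001, 3.09]
wrist_force: [0.4, 0.5, 0.7]
finger_gap: 49.9
```

```bash
python3 - <<'E'
from h import *
c=grab('wrist','wrist1'); print(c['position'],c['attitude'])
im=c['frame'][:,:,::-1]; cv2.imwrite('pics/wrist1z.png',cv2.resize(im[120:420,150:500],None,fx=2,fy=2,interpolation=cv2.INTER_CUBIC))
s=manip.read_state(); print(s['clock'],s['eef_pos'],s['eef_rot'],s['wrist_force'],s['finger_gap'])
E
```

```text
[376.22413033 -23.71599814 384.49494323] [2.90565172e+00 2.16055385e-04 1.51994189e+00]
1.7833 [444.01902117 -25.92149163 222.02863476] [ 3.14136707e+00 -1.04348653e-03  3.09144402e+00] [-0.63863508 -0.02910456 -1.55626718] 50.56921897364321
```

View pics/wrist1.png

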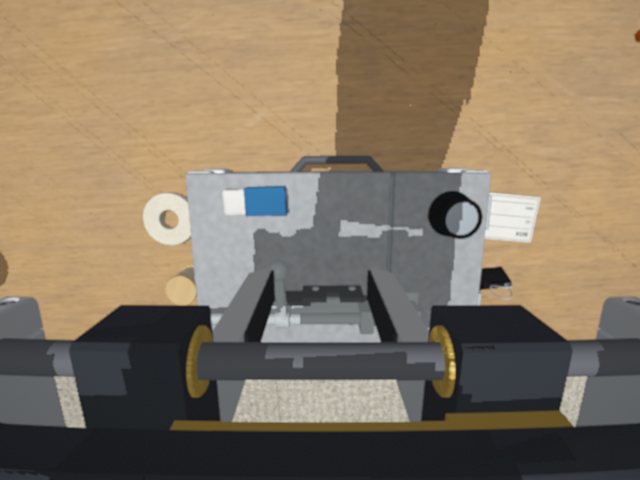

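{"method": "drive_tool", "body": {"steps": [{"delta_pos": [30,-5,0],"yaw": 0,"hand": 50},{"delta_pos": [30,-5,-15],"yaw": 0,"hand": 50},{"delta_pos": [20,-3,-25],"yaw": 0,"hand": 50},{"delta_pos": [0,0,0],"yaw": 0,"hand": 50},{"delta_pos": [0,0,0],"yaw": 0,"hand": 50}]}}

```text
clock: 2.2
eef_pos: [523.6, -37.5, 181.2]
eef_rot: [3.141, -0.003, 3.094]
wrist_force: [0.3, 0.5, -0.1]
finger_gap: 50.3
```

```bash
python3 - <<'E'
from h import *
c=grab('wrist','wrist2'); print(c['position'],c['attitude'])
im=c['frame'][:,:,::-1]; cv2.imwrite('pics/wrist2z.png',cv2.resize(im[150:350,190:457],None,fx=3,fy=3,interpolation=cv2.INTER_CUBIC))
s=manip.read_state(); print(s['clock'],s['eef_pos'],s['eef_rot'],s['wrist_force'],s['finger_gap'])
E
```

```text
[455.72878899 -34.57613351 343.92578391] [ 2.90763554e+00 -2.49045237e-05  1.52436433e+00]
2.25 [523.65841997 -37.61928558 182.61373006] [ 3.14146104e+00 -8.46701039e-04  3.09417929e+00] [-0.34992319 -0.02899592  0.9681554 ] 50.145815736566945
```

View pics/wrist2.png

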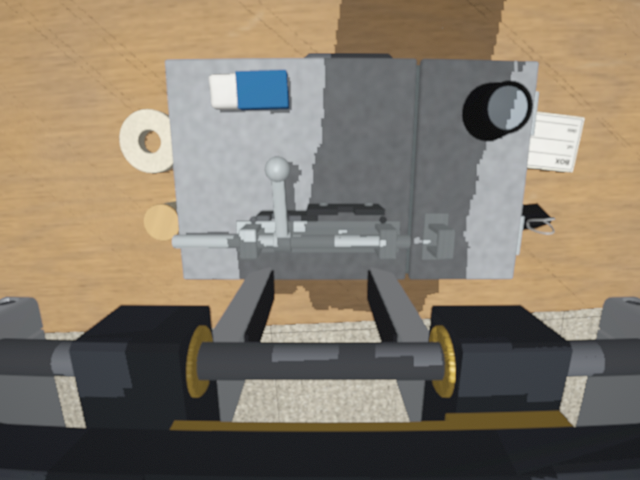

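View pics/wrist2z.png

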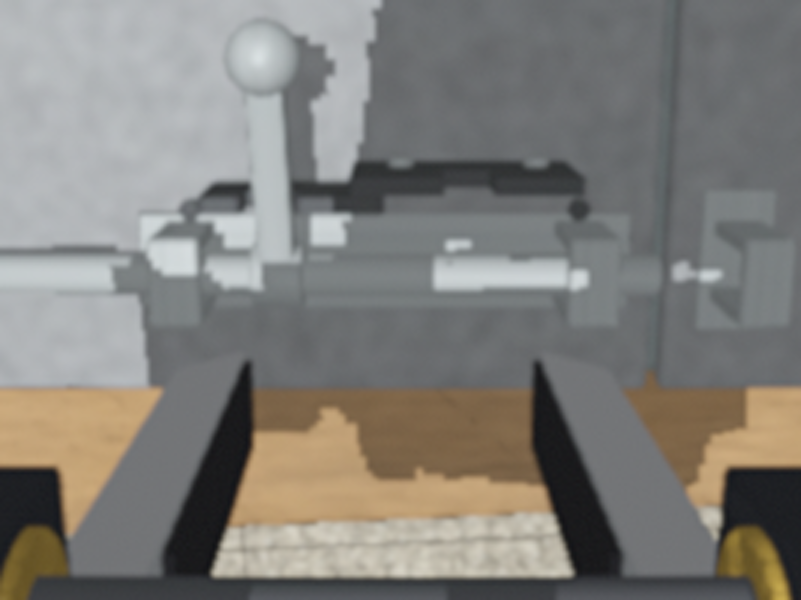

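```bash
python3 - <<'E'
from h import *
c=pickle.load(open('wrist2.pkl','rb'))
im=c['frame'][195:245,245:390,::-1].astype(float); im=np.clip((im/130)**0.6*255,0,255).astype(np.uint8)
cv2.imwrite('pics/w2s.png',cv2.resize(im,None,fx=5.5,fy=5.5,interpolation=cv2.INTER_CUBIC))
g=cv2.cvtColor(c['frame'],cv2.COLOR_RGB2GRAY)
cc=cv2.HoughCircles(g[140:200,250:310],cv2.HOUGH_GRADIENT,1,30,param1=80,param2=10,minRadius=8,maxRadius=16); print(cc+[[250,140,0]])
P=cloud(c); print('top z',np.median(P[80:100,200:205,2]),P[169,278])
for p,h in(([277.5,169.5],122),):
    w=onplane(c,[p],h); print(w,w2c(w))
# corners
for p in((166,62),(537,63),(514,277),(183,277)): print(w2c(onplane(c,[p],85)))
E
```

```text
[[[275.5 168.5  13. ]]]
top z 85.29040107436768 [461.99114024 -60.21323936 129.62487677]
[[462.50321615 -61.45726666 122.        ]] [[ -5.38675081 -51.48211382 122.        ]]
[[ -77.26807681 -131.22700731   85.        ]]
[[-78.34723954 125.2265635   85.        ]]
[[ 77.84674299 127.68560478  85.        ]]
[[  78.2624323  -132.00781487   85.        ]]
```

View pics/w2s.png

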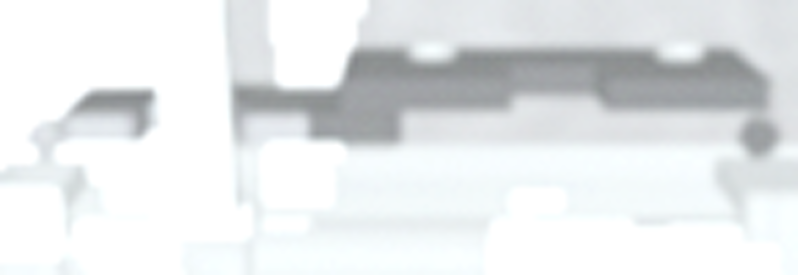

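```bash
python3 - <<'E'
from h import *
c=pickle.load(open('wrist2.pkl','rb'))
z=lambda u,v:(245+(u+.5)/5.5-.5,195+(v+.5)/5.5-.5)
for u,v in((400,105),(510,105),(601,105),(768,108),(768,80)):
    w=onplane(c,[z(u,v)],114.5); print(w,w2c(w))
print(w2c(onplane(c,[z(400,141),z(310,138)],110.5)))
zz=lambda u,v:(190+(u+.5)/3-.5,150+(v+.5)/3-.5)
print(w2c(onplane(c,[zz(152,240),zz(200,240),zz(572,240),zz(617,240),zz(741,240),zz(790,240)],111)))
E
```

```text
[[492.51030268 -38.26557627 114.5       ]] [[ 23.4508445  -26.85138419 114.5       ]]
[[493.11946332 -25.11792989 114.5       ]] [[ 23.41661325 -13.68967798 114.5       ]]
[[493.61982566 -14.23417272 114.5       ]] [[ 23.38437383  -2.79447293 114.5       ]]
[[494.89430734   5.77689669 114.5       ]] [[ 23.67918069  17.25497324 114.5       ]]
[[491.50979013   5.79604884 114.5       ]] [[ 20.29777304  17.10866555 114.5       ]]
[[ 28.54161981 -26.88191192 110.5       ]
 [ 28.19482749 -37.88206571 110.5       ]]
[[ 35.02933695 -78.97391054 111.        ]
 [ 35.00866863 -68.11007708 111.        ]
 [ 34.80351389  15.7206475  111.        ]
 [ 34.77310465  25.89852704 111.        ]
 [ 34.68256592  54.09309353 111.        ]
 [ 34.6439326   65.31347996 111.        ]]
```

{"method": "drive_tool", "body": {"steps": [{"delta_pos": [-31,-12,0],"yaw": 0,"hand": 50},{"delta_pos": [-30,-11.4,0],"yaw": 0,"hand": 50},{"delta_pos": [0,0,-25],"yaw": 0,"hand": 50},{"delta_pos": [0,0,-25],"yaw": 0,"hand": 40},{"delta_pos": [0,0,-12],"yaw": 0,"hand": 40}], "squeeze": 6}}

```text
clock: 2.67
eef_pos: [462.0, -61.5, 120.3]
eef_rot: [-3.141, 0.001, 3.093]
wrist_force: [-1.3, 0.6, -0.0]
finger_gap: 41.1
```

{"method": "drive_tool", "body": {"steps": [{"delta_pos": [0,0,0],"yaw": 0,"hand": 34},{"delta_pos": [0,0,0],"yaw": 0,"hand": 34},{"delta_pos": [0,0,0],"yaw": 0,"hand": 30}]}}

```text
clock: 2.92
eef_pos: [463.7, -61.9, 122.2]
eef_rot: [-3.141, 0.003, 3.093]
wrist_force: [-0.4, 0.7, 0.2]
finger_gap: 31.4
```

```bash
python3 - <<'E'
from h import *
s=manip.read_state(); print(s['clock'],s['eef_pos'],s['eef_rot'],s['wrist_force'],s['finger_gap'])
c=grab('wrist','wrist3'); im=c['frame'][:,:,::-1]
cv2.imwrite('pics/wrist3z.png',cv2.resize(im[180:380,190:457],None,fx=3,fy=3,interpolation=cv2.INTER_CUBIC))
c=grab('scene','scene3'); im=c['frame'][:,:,::-1]
cv2.imwrite('pics/scene3z.png',cv2.resize(im[150:350,240:507],None,fx=3,fy=3,interpolation=cv2.INTER_CUBIC))
E
```

```text
2.9167 [463.74886701 -61.89318111 122.24481675] [-3.14116270e+00  2.61406606e-03  3.09335622e+00] [-0.44576867  0.72812929  0.19336644] 31.37538902091843
```

View pics/wrist3z.png

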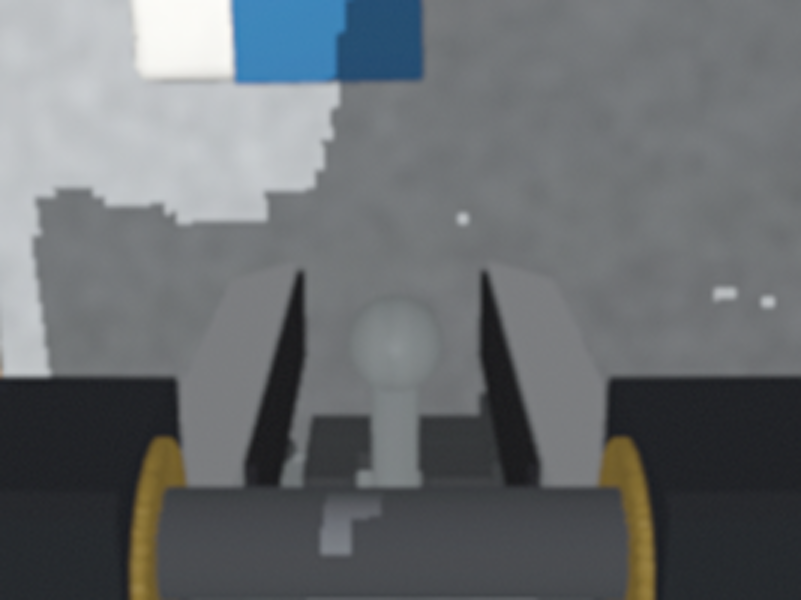

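View pics/scene3z.png

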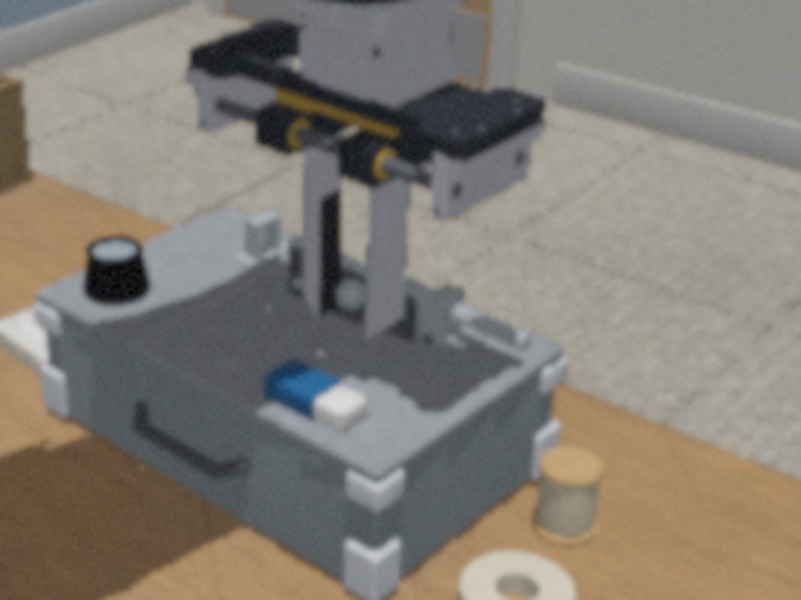

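{"method": "drive_tool", "body": {"steps": [{"delta_pos": [0,0,0],"yaw": 0,"hand": 20},{"delta_pos": [0,0,0],"yaw": 0,"hand": 16},{"delta_pos": [0,0,0],"yaw": 0,"hand": 12},{"delta_pos": [0,0,0],"yaw": 0,"hand": 10},{"delta_pos": [0,0,0],"yaw": 0,"hand": 10}], "squeeze": 6}}

```text
clock: 3.43
eef_pos: [463.4, -62.1, 120.7]
eef_rot: [-3.142, 0.0, 3.093]
wrist_force: [0.6, 1.8, 3.6]
finger_gap: 15.1
```

```bash
cat > st.py <<'E'
from h import *
s=manip.read_state(); print(round(s['clock'],2),s['eef_pos'].round(2),w2c(s['eef_pos']).round(2),s['wrist_force'].round(2),s['finger_gap'])
E
python3 st.py
python3 - <<'E'
import numpy as np
# arc from a0=0.384 to a: delta in case x,z
Y=-0.0489
p=lambda t:np.array([-55*np.cos(.384+t),0,101+55*np.sin(.384+t)])
for t in(.1,.2,.3,.4,.5,.55,.6): d=p(t)-p(0); print(t,[round(d[0]*np.cos(Y),1),round(d[0]*np.sin(Y),1),round(d[2],1)])
E
```

```text
3.43 [463.38 -62.13 120.67] [[ -4.48 -52.11 120.67]] [0.58 1.82 3.59] 15.075359528768514
0.1 [np.float64(2.3), np.float64(-0.1), np.float64(5.0)]
0.2 [np.float64(5.1), np.float64(-0.2), np.float64(9.7)]
0.3 [np.float64(8.4), np.float64(-0.4), np.float64(14.1)]
0.4 [np.float64(12.0), np.float64(-0.6), np.float64(18.2)]
0.5 [np.float64(16.1), np.float64(-0.8), np.float64(21.9)]
0.55 [np.float64(18.3), np.float64(-0.9), np.float64(23.6)]
0.6 [np.float64(20.5), np.float64(-1.0), np.float64(25.2)]
```

{"method": "drive_tool", "body": {"steps": [{"delta_pos": [2.3,-0.1,5],"yaw": 0,"hand": 10},{"delta_pos": [2.8,-0.1,4.7],"yaw": 0,"hand": 10},{"delta_pos": [0,0,0],"yaw": 0,"hand": 10}]}}

```text
clock: 3.68
eef_pos: [468.9, -62.4, 131.1]
eef_rot: [-3.142, 0.001, 3.093]
wrist_force: [-2.7, 1.3, 1.8]
finger_gap: 15.5
```

```bash
python3 st.py
```

```text
3.68 [468.94 -62.37 131.11] [[  1.09 -52.08 131.11]] [-2.69  1.33  1.77] 15.476798791821164
```

{"method": "drive_tool", "body": {"steps": [{"delta_pos": [3.3,-0.2,4.4],"yaw": 0,"hand": 10},{"delta_pos": [3.6,-0.2,4.1],"yaw": 0,"hand": 10},{"delta_pos": [4.1,-0.2,3.7],"yaw": 0,"hand": 10},{"delta_pos": [2.2,-0.1,1.7],"yaw": 0,"hand": 10},{"delta_pos": [0,0,0],"yaw": 0,"hand": 10}]}}

```text
clock: 4.1
eef_pos: [482.2, -63.0, 144.6]
eef_rot: [-3.142, 0.001, 3.093]
wrist_force: [-3.0, 1.0, 2.3]
finger_gap: 15.3
```

```bash
python3 st.py;  python3 - <<'E'
from h import *
c=grab('wrist','wrist4'); im=c['frame'][:,:,::-1]
cv2.imwrite('pics/wrist4z.png',cv2.resize(im[180:380,190:457],None,fx=3,fy=3,interpolation=cv2.INTER_CUBIC))
c=grab('scene','scene4'); im=c['frame'][:,:,::-1]
cv2.imwrite('pics/scene4z.png',cv2.resize(im[190:310,300:460],None,fx=5,fy=5,interpolation=cv2.INTER_CUBIC))
E
```

```text
4.1 [482.16 -63.04 144.56] [[ 14.32 -52.1  144.56]] [-3.02  0.98  2.33] 15.303263554110133
```

View pics/wrist4z.png

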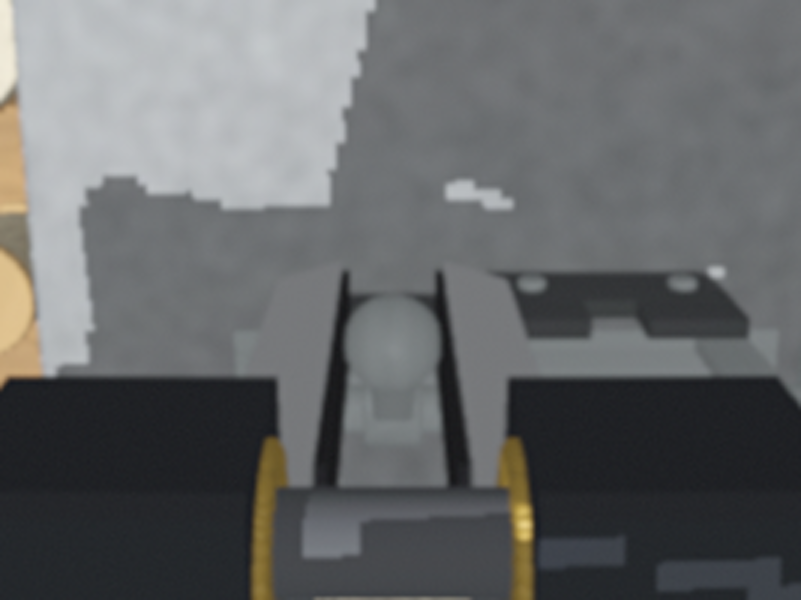

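View pics/scene4z.png

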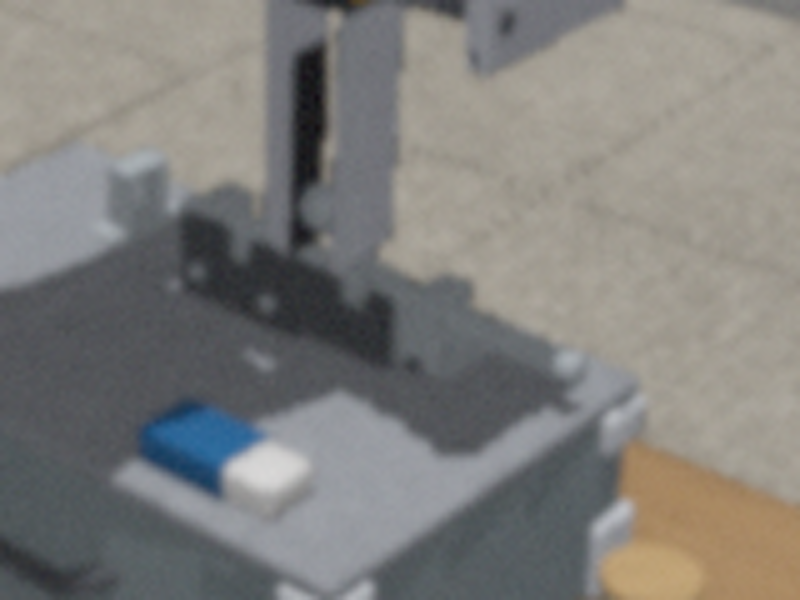

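```bash
python3 - <<'E'
from h import *
c=pickle.load(open('wrist4.pkl','rb'))
im=c['frame'][262:302,345:445,::-1].astype(float); im=np.clip((im/150)**0.7*255,0,255).astype(np.uint8)
cv2.imwrite('pics/w4s.png',cv2.resize(im,None,fx=8,fy=8,interpolation=cv2.INTER_CUBIC))
print(c['position'],c['attitude'])
E
```

```text
[413.67247617 -59.93982956 307.00387201] [2.90371376e+00 4.06038098e-04 1.52296074e+00]
```

View pics/w4s.png

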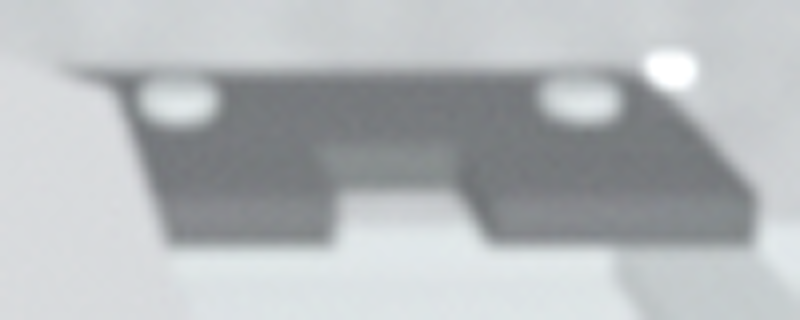

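```bash
python3 - <<'E'
from h import *
c=pickle.load(open('wrist4.pkl','rb'))
z=lambda u,v:(345+(u+.5)/8-.5,262+(v+.5)/8-.5)
P=w2c(onplane(c,[z(170,243),z(334,219),z(488,219),z(753,219)],114.5)); print(P)
# tcp / ball
zz=lambda u,v:(190+(u+.5)/3-.5,180+(v+.5)/3-.5)
s=manip.read_state(); print('tcp',w2c(s['eef_pos']))
print('ball',w2c(onplane(c,[zz(393,342)],146)))
E
```

```text
[[ 23.67029255 -25.77775713 114.5       ]
 [ 21.81159653 -13.85689789 114.5       ]
 [ 21.83096415  -2.57110633 114.5       ]
 [ 21.88479666  16.95578352 114.5       ]]
tcp [[ 13.67185801 -52.0689462  144.05225179]]
ball [[ 11.83305815 -52.18536374 146.        ]]
```

{"method": "drive_tool", "body": {"steps": [{"delta_pos": [0.2,4,0],"yaw": 0,"hand": 10},{"delta_pos": [0.25,5,0],"yaw": 0,"hand": 10},{"delta_pos": [0.25,5,0],"yaw": 0,"hand": 10},{"delta_pos": [0.25,5,0],"yaw": 0,"hand": 10},{"delta_pos": [0.25,5,0],"yaw": 0,"hand": 10}]}}

```text
clock: 4.62
eef_pos: [482.7, -38.4, 144.0]
eef_rot: [-3.142, -0.0, 3.093]
wrist_force: [-3.3, -1.6, 2.6]
finger_gap: 15.2
```

{"method": "drive_tool", "body": {"steps": [{"delta_pos": [0.25,5,0],"yaw": 0,"hand": 10},{"delta_pos": [0.25,5,0],"yaw": 0,"hand": 10},{"delta_pos": [0.25,5,0],"yaw": 0,"hand": 10},{"delta_pos": [0.25,4.75,0],"yaw": 0,"hand": 10},{"delta_pos": [0,0,0],"yaw": 0,"hand": 10}]}}

```text
clock: 5.03
eef_pos: [483.8, -18.3, 144.1]
eef_rot: [3.141, -0.0, 3.093]
wrist_force: [-2.3, 1.6, 2.4]
finger_gap: 15.7
```

```bash
python3 st.py;  python3 - <<'E'
from h import *
c=grab('wrist','wrist5'); im=c['frame'][:,:,::-1]
cv2.imwrite('pics/wrist5z.png',cv2.resize(im[180:380,190:457],None,fx=3,fy=3,interpolation=cv2.INTER_CUBIC))
im=c['frame'][245:325,270:370,::-1].astype(float); im=np.clip((im/150)**0.7*255,0,255).astype(np.uint8)
cv2.imwrite('pics/w5s.png',cv2.resize(im,None,fx=7.5,fy=7.5,interpolation=cv2.INTER_CUBIC))
E
```

```text
5.03 [483.76 -18.33 144.07] [[ 13.74  -7.37 144.07]] [-2.29  1.65  2.45] 15.663278485538026
```

View pics/wrist5z.png

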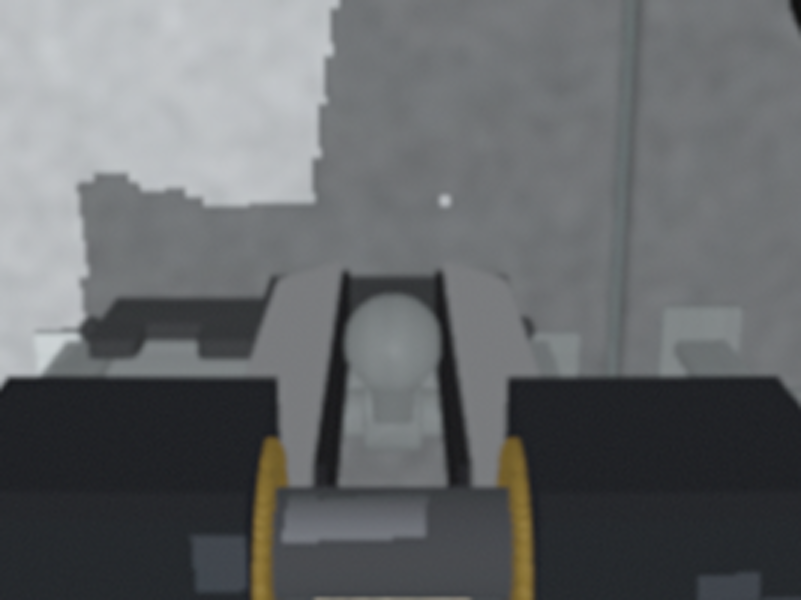

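View pics/w5s.png

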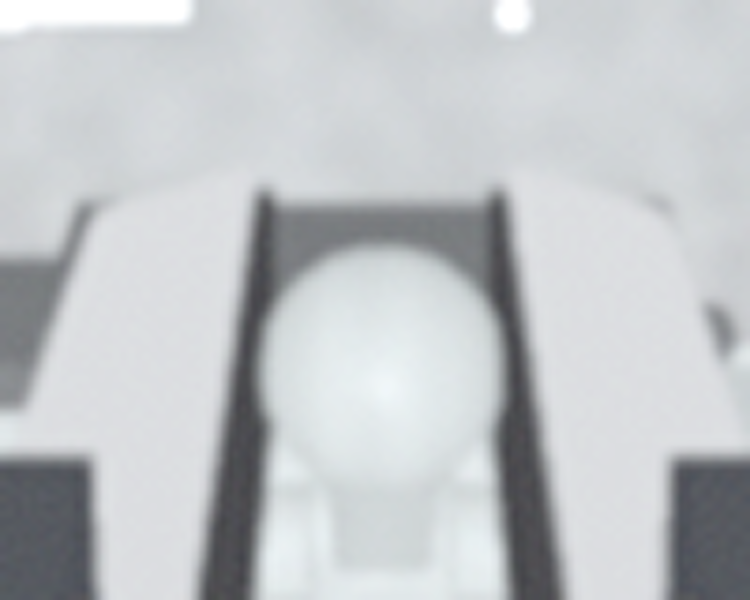

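```bash
python3 st.py;  python3 - <<'E'
from h import *
for i in range(2):
    c=grab('scene','scene5'); s=manip.read_state(); print(w2c(s['eef_pos']).round(2),s['wrist_force'].round(2))
im=c['frame'][:,:,::-1]
cv2.imwrite('pics/scene5z.png',cv2.resize(im[210:280,320:420],None,fx=7.5,fy=7.5,interpolation=cv2.INTER_CUBIC))
E
```

```text
5.08 [483.73 -18.61 144.05] [[ 13.72  -7.64 144.05]] [-3.37  1.71  3.19] 15.268817873181796
[[ 13.72  -7.89 144.05]] [-3.64  1.68  3.99]
[[ 13.74  -8.08 144.06]] [-2.81  1.46  3.56]
```

View pics/scene5z.png

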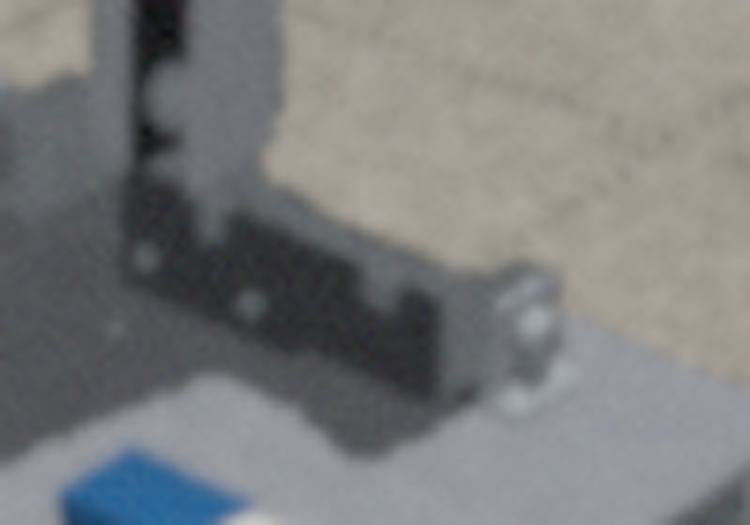

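{"method": "drive_tool", "body": {"steps": [{"delta_pos": [-2.7,0.13,-2.5],"yaw": 0,"hand": 10},{"delta_pos": [-2.7,0.13,-2.4],"yaw": 0,"hand": 10},{"delta_pos": [-2.7,0.13,-2.5],"yaw": 0,"hand": 10},{"delta_pos": [0,0,0],"yaw": 0,"hand": 10}], "squeeze": 4}}

```text
clock: 5.52
eef_pos: [475.1, -18.9, 135.9]
eef_rot: [3.142, -0.0, 3.093]
wrist_force: [0.6, 1.1, -0.9]
finger_gap: 15.4
```

{"method": "drive_tool", "body": {"steps": [{"delta_pos": [-0.9,0.04,-1.1],"yaw": 0,"hand": 10},{"delta_pos": [0,0,0],"yaw": 0,"hand": 10}]}}

```text
clock: 5.68
eef_pos: [474.7, -18.9, 135.3]
eef_rot: [-3.142, 0.0, 3.093]
wrist_force: [0.9, 1.1, -2.0]
finger_gap: 15.1
```

{"method": "drive_tool", "body": {"steps": [{"delta_pos": [-0.8,0.04,-1.1],"yaw": 0,"hand": 10},{"delta_pos": [0,0,0],"yaw": 0,"hand": 10}]}}

```text
clock: 5.85
eef_pos: [473.9, -18.8, 134.3]
eef_rot: [-3.142, -0.0, 3.093]
wrist_force: [1.4, 1.2, -1.7]
finger_gap: 15.4
```

{"method": "drive_tool", "body": {"steps": [{"delta_pos": [-0.8,0.04,-1.1],"yaw": 0,"hand": 10},{"delta_pos": [0,0,0],"yaw": 0,"hand": 10}]}}

```text
clock: 6.02
eef_pos: [473.0, -18.8, 133.2]
eef_rot: [-3.142, -0.0, 3.093]
wrist_force: [1.5, 0.7, -1.4]
finger_gap: 15.5
```

{"method": "drive_tool", "body": {"steps": [{"delta_pos": [-0.7,0.04,-1.1],"yaw": 0,"hand": 10},{"delta_pos": [0,0,0],"yaw": 0,"hand": 10}]}}

```text
clock: 6.18
eef_pos: [472.3, -18.7, 132.1]
eef_rot: [-3.142, -0.0, 3.093]
wrist_force: [0.3, 0.6, -0.5]
finger_gap: 15.3
```

```bash
python3 st.py;  python3 - <<'E'
from h import *
c=grab('wrist','wrist6'); im=c['frame'][:,:,::-1]
cv2.imwrite('pics/wrist6z.png',cv2.resize(im[220:320,250:390],None,fx=5.5,fy=5.5,interpolation=cv2.INTER_CUBIC))
E
python3 st.py
```

```text
6.18 [472.29 -18.74 132.08] [[  2.3   -8.33 132.08]] [ 0.3   0.59 -0.54] 15.325675820009883
6.23 [472.37 -18.73 132.18] [[  2.38  -8.33 132.18]] [ 0.01  0.55 -0.15] 15.286599692992349
```

View pics/wrist6z.png

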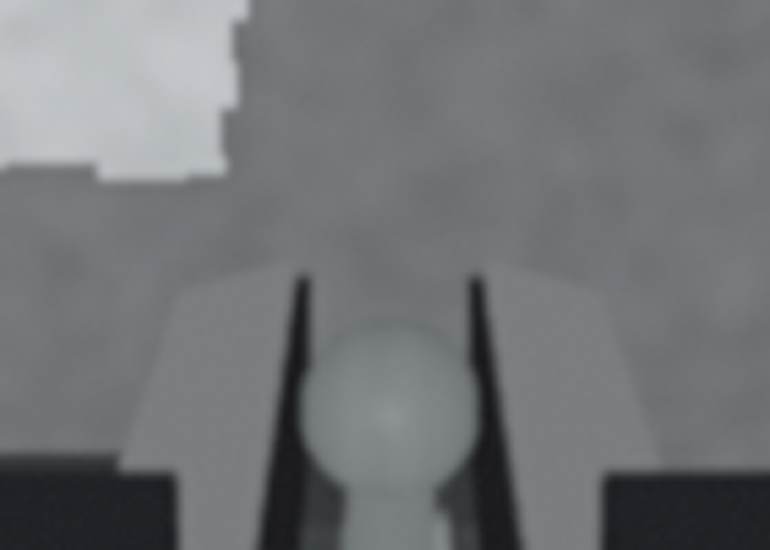

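{"method": "drive_tool", "body": {"steps": [{"delta_pos": [-1.3,0.06,-2.2],"yaw": 0,"hand": 10},{"delta_pos": [0,0,0],"yaw": 0,"hand": 10}]}}

```text
clock: 6.4
eef_pos: [470.9, -18.7, 129.7]
eef_rot: [-3.142, -0.0, 3.093]
wrist_force: [-0.5, -0.7, 1.0]
finger_gap: 15.0
```

{"method": "drive_tool", "body": {"steps": [{"delta_pos": [-1.5,0.07,-2.2],"yaw": 0,"hand": 10},{"delta_pos": [0,0,0],"yaw": 0,"hand": 10}]}}

```text
clock: 6.57
eef_pos: [469.5, -18.6, 127.5]
eef_rot: [-3.142, -0.0, 3.093]
wrist_force: [2.1, 1.3, -0.7]
finger_gap: 15.8
```

{"method": "drive_tool", "body": {"steps": [{"delta_pos": [-1.3,0.06,-2.5],"yaw": 0,"hand": 10},{"delta_pos": [0,0,0],"yaw": 0,"hand": 10}]}}

```text
clock: 6.73
eef_pos: [468.1, -18.5, 124.9]
eef_rot: [3.142, -0.0, 3.093]
wrist_force: [0.9, 0.5, -1.4]
finger_gap: 15.5
```

{"method": "drive_tool", "body": {"steps": [{"delta_pos": [-1.2,0.06,-2],"yaw": 0,"hand": 10},{"delta_pos": [0,0,0],"yaw": 0,"hand": 10}]}}

```text
clock: 6.9
eef_pos: [467.1, -18.5, 123.0]
eef_rot: [-3.142, 0.0, 3.093]
wrist_force: [1.4, 0.3, -1.8]
finger_gap: 15.2
```

{"method": "drive_tool", "body": {"steps": [{"delta_pos": [-0.6,0.03,-1.2],"yaw": 0,"hand": 10},{"delta_pos": [0,0,0],"yaw": 0,"hand": 10}]}}

```text
clock: 7.07
eef_pos: [466.6, -18.5, 122.0]
eef_rot: [-3.142, 0.0, 3.093]
wrist_force: [2.2, 0.3, -1.2]
finger_gap: 15.2
```

{"method": "drive_tool", "body": {"steps": [{"delta_pos": [-0.5,0.02,-1.1],"yaw": 0,"hand": 10},{"delta_pos": [0,0,0],"yaw": 0,"hand": 10}]}}

```text
clock: 7.23
eef_pos: [466.2, -18.4, 121.1]
eef_rot: [-3.142, 0.0, 3.093]
wrist_force: [2.0, 0.8, 0.7]
finger_gap: 15.3
```

```bash
python3 st.py;  python3 - <<'E'
from h import *
c=grab('wrist','wrist7'); im=c['frame'][:,:,::-1]
cv2.imwrite('pics/wrist7z.png',cv2.resize(im[220:320,250:390],None,fx=5.5,fy=5.5,interpolation=cv2.INTER_CUBIC))
E
python3 st.py
```

```text
7.23 [466.15 -18.43 121.11] [[ -3.84  -8.33 121.11]] [1.98 0.81 0.66] 15.347457637982632
7.28 [466.14 -18.43 121.16] [[ -3.85  -8.33 121.16]] [ 2.63  0.35 -0.6 ] 15.494039921157706
```

View pics/wrist7z.png

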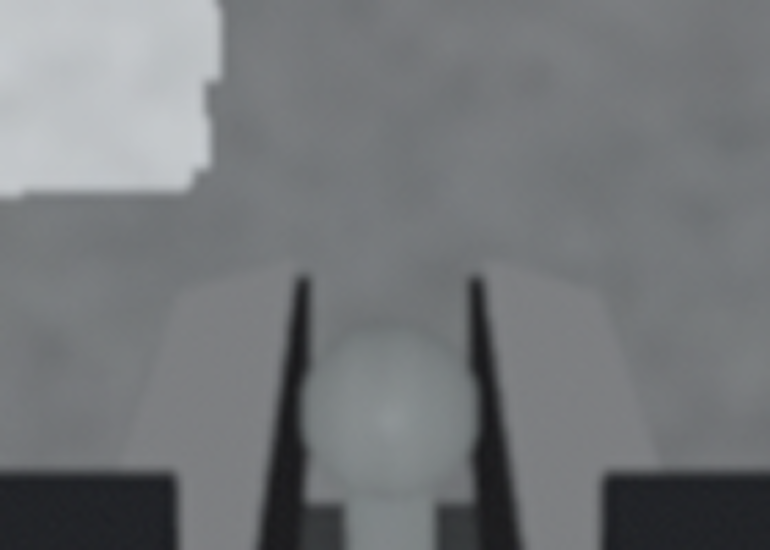

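{"method": "drive_tool", "body": {"steps": [{"delta_pos": [0,0,0],"yaw": 0,"hand": 18},{"delta_pos": [0,0,0],"yaw": 0,"hand": 24},{"delta_pos": [0,0,0],"yaw": 0,"hand": 30},{"delta_pos": [0,0,0],"yaw": 0,"hand": 34},{"delta_pos": [0,0,0],"yaw": 0,"hand": 34}]}}

```text
clock: 7.7
eef_pos: [466.0, -18.4, 121.0]
eef_rot: [-3.142, -0.0, 3.093]
wrist_force: [-0.1, -0.4, -0.8]
finger_gap: 33.8
```

{"method": "drive_tool", "body": {"steps": [{"delta_pos": [0,0,10],"yaw": 0,"hand": 34},{"delta_pos": [0,0,25],"yaw": 0,"hand": 34},{"delta_pos": [10,0,25],"yaw": 0,"hand": 34},{"delta_pos": [30,0,5],"yaw": 0,"hand": 50},{"delta_pos": [25,-10,0],"yaw": 0,"hand": 50}]}}

```text
clock: 8.12
eef_pos: [533.0, -27.7, 189.6]
eef_rot: [-3.141, 0.005, 3.094]
wrist_force: [-0.6, 0.6, -0.2]
finger_gap: 44.4
```

{"method": "drive_tool", "body": {"steps": [{"delta_pos": [0,0,0],"yaw": 0,"hand": 50},{"delta_pos": [0,0,0],"yaw": 0,"hand": 50}]}}

```text
clock: 8.28
eef_pos: [531.3, -28.6, 186.1]
eef_rot: [3.142, -0.001, 3.092]
wrist_force: [-0.3, 0.3, -0.6]
finger_gap: 50.2
```

```bash
python3 st.py;  python3 - <<'E'
from h import *
c=grab('wrist','wrist8'); im=c['frame'][:,:,::-1]
cv2.imwrite('pics/wrist8z.png',cv2.resize(im[150:350,190:457],None,fx=3,fy=3,interpolation=cv2.INTER_CUBIC))
c=grab('scene','scene8'); im=c['frame'][:,:,::-1]
cv2.imwrite('pics/scene8z.png',cv2.resize(im[190:310,300:460],None,fx=5,fy=5,interpolation=cv2.INTER_CUBIC))
E
```

```text
8.28 [531.27 -28.61 186.14] [[ 61.69 -15.31 186.14]] [-0.28  0.28 -0.6 ] 50.221366465214295
```

View pics/wrist8z.png

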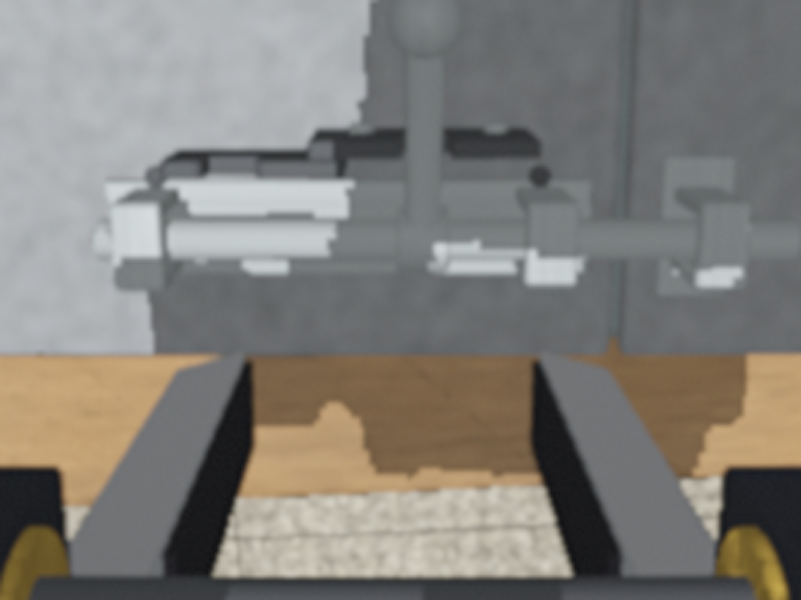

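View pics/scene8z.png

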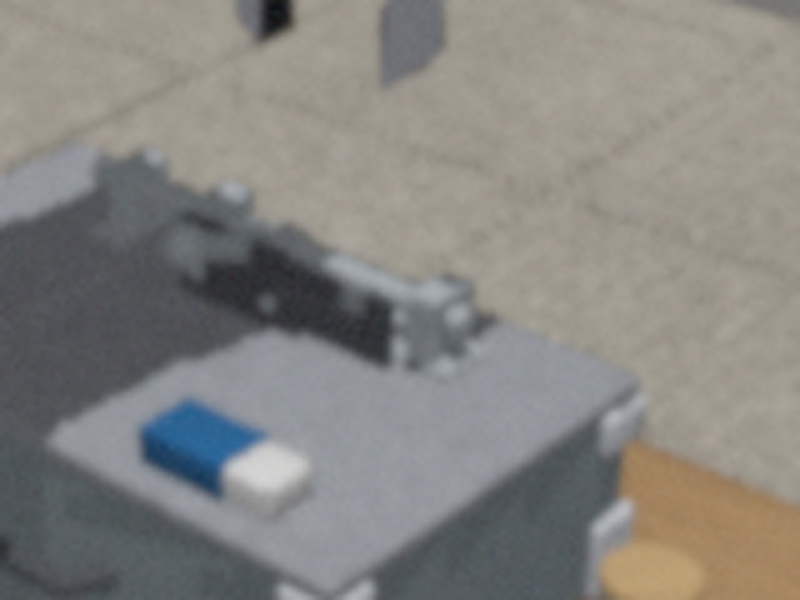

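```bash
python3 - <<'E'
from h import *
def ball(tag,u,v):
    c=pickle.load(open(tag+'.pkl','rb')); P=cloud(c)
    q=P[v-12:v+13,u-12:u+13].reshape(-1,3); q=q[(q[:,2]>115)&(q[:,2]<170)]
    A=np.c_[2*q,np.ones(len(q))]; s=np.linalg.lstsq(A,(q**2).sum(1),rcond=None)[0]; ce=s[:3]; print(tag,len(q),'topz',np.percentile(q[:,2],95),'fit',w2c(ce).round(1),'r',np.sqrt(s[3]+ce@ce).round(1), w2c(onplane(c,[[u,v]],122)).round(1))
ball('wrist2',277,169); ball('wrist8',190+142,150+7)
m=manip.camera('top'); cv2.imwrite('pics/top9z.png',cv2.resize(m['frame'][200:310,240:460,::-1],None,fx=3.6,fy=3.6,interpolation=cv2.INTER_CUBIC))
E
```

```text
wrist2 523 topz 130.04366723675963 fit [[ -5.5 -51.7 122.5]] r 7.6 [[ -5.7 -51.8 122. ]]
wrist8 518 topz 129.96983278516853 fit [[ -5.6  -8.6 122.5]] r 7.6 [[ -5.6  -8.3 122. ]]
```

View pics/top9z.png

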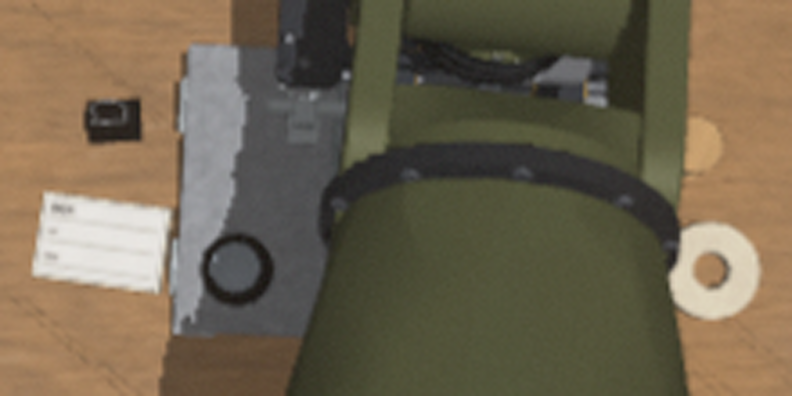

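Before and after, the ball sits at the same height and the same distance from the bolt axis, so the handle is fully down. The bystanders have not moved. Handing in.

```bash
python3 -c "
from cell import manip
print(manip.sign_off())"
```

```text
the job is handed in; nothing more can be done
None
```

The case is locked and handed in at about 8.5 s on the robot's clock. I pinched the ball lightly (6 N, then 4 N) and lifted the handle out of the near notch. I slid the bolt about 44 mm to the far notch I had measured in the wrist images. Then I lowered the handle in small steps, let go and backed off.

**Handle home:** After letting go, the ball centre fits at case x -5.6, z 122.5 mm. It was at x -5.5, z 122.5 mm in the near notch at the start, so the handle is fully down. It has moved about 43 mm along the bolt.

**Bolt through:** The wrist image shows the bolt's end through the staple.

**Forces:** The wrist force I read stayed under about 5 N while handling the bolt. There was no sign of contact as the handle passed ridge height. I read it only at the end of each call, not continuously.

**Bystanders:** The clip, label pad, loupe, tape roll and eraser are where they were. The thread was partly hidden by the arm in the last top view, but what showed was in place.

**Disagreement:** My first estimate of the case's position was off by about 2 to 3 mm along its length. I therefore worked from the measured distance between the ball and the notch instead.

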